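Put the ink knives back in their own blocks

ROBOT

A 6-joint arm with a two-finger parallel gripper is mounted at the origin on the work surface. World frame = base frame: x ahead of the robot, y to its left, z up, the work surface at z = 0. Lengths are in mm, angles in rad, forces in N, time in s.
With the tool pointing down it reaches from about 275 to 750 mm from the base axis. Payload 10.2 kg.
Tool frame: the origin (TCP) lies between the finger pads; the fingertips stand 8 mm ahead of it and the grasp point (between the pads) lies 11 mm behind it; z points along the fingers, y is the line along which they close (so a half turn about z gives the same grasp; the last joint's range is limited). The gripper opens to 85 mm and grips with 20 to 120 N. Pads are 22 mm wide; open, the fingers measure 114 mm over their backs; the gripper's body (76 mm by 85 mm) begins 54 mm behind the grasp point. The pads swing forward as they close: fully open they stand 13 mm farther back than shut.
Start: joints at [-1.447, 0.313, 1.498, -0, 1.331, -0.223], TCP at [178.43, -493.755, 239.294] pointing down, gripper open.
Joint ranges: [-2.94, 2.94], [-0.97, 2.17], [0.19, 2.56], [-1.23, 4.37], [0.02, 3.11], [-2.88, 2.88]. Speed limits (rad/s): [2.39, 2.39, 3.01, 3.14, 3.14, 3.14].

INTERFACE

Orientations are given as a unit quaternion [w, x, y, z].
In Python, from rig import * gives the robot as it stands.
- The arm moves only by the shell command python3 -m handwheel 'ROWS' [FORCE]. ROWS is JSON, a list that holds one entry, the list of rows, each a list of 7 numbers: the shift along the world's x, y, z in mm, then the turn, a rotation vector about the world's x, y, z in degrees, then the opening, from -1 (shut) to 1 (fully open). A call has 1 to 8 rows; each row shifts and turns the commanded pose from where the row before left it; what a row does not reach is not made up. A row lasts 1/8 s, in which the tool goes at most 62.5 mm and 10.7 degrees, less where a joint would pass 70% of its speed; a pose out of reach is approached as far as the arm can. A call is refused whole if a number of a shift passes 62.5 or a number of a turn 10.7, either way. A call with a gripper value outside its range is refused whole. The fingers move at their own pace and stop on an object; FORCE is the grip in N (left out, the last holds). Time passes only in rows, so rows that do not move let the fingers close. It gives the time, the measured TCP pose, the force, the opening and the grip force at its end, in the units of the state.
- sense(): the state, without advancing time (a new reading comes with each control period).
- capture(name): name is "scene" or "top"; returns a dict with "image" (384x512x3 uint8, red, green, blue), "fx", "fy", "cx", "cy" (pixels), "dist_coeffs" ([k1, k2, p1, p2, k3] as OpenCV has them; the pictures are not rectified), "rvec" (rotation vector, rad) and "tvec" (3), from world to camera coordinates, as OpenCV has them. Camera axes: x right, y down, z forward; pixel columns grow to the right and rows downward; lengths in mm; the calibration is good to about 2 mm. A picture is of the moment at which its call begins. There is no depth.
- finish_job(): hands the job in; it is judged then, once.
The state is a dict: "time_s": time; "joints": joint angles; "dq": joint speeds; "tau": joint torques, N m; "eef_pos": TCP position; "ee_rot": TCP orientation; "force": force on the tool from outside, world axes, zero at the start; "wrist_torque": the same for the moment, N m; "grip_width": opening from 0.0 (shut) to 1.0 (fully open); "grip_force": force on a finger pad.
Only numpy, scipy, OpenCV 4.12 (cv2) and the standard library are available. Lean on these libraries where they do the work, as an engineer would, in place of code of your own. Each camera call takes 0.05 s, during which the arm holds its last target. There are 200 camera calls.

TASK

The narrow ink knife has been left in the wide knife's wooden block: first move it to the narrow block, then take the wide ink knife from the drying stand and put it in the wide block. Each knife goes blade down into the slot, fully home; lower them in rather than letting them fall, and leave everything else on the table where it is.

Things in the scene. Friction and masses are not known exactly. Their poses are not given: they have to be found in the camera images.
- narrow_knife: Narrow ink knife: flat steel blade 40 mm wide, about 0.1 kg. Origin: middle of the blade's lower edge; z up the handle, x along the blade's width, y its thickness (3 mm). Blade from z = 0 to 63 mm; dark wooden handle 24 (x) by 18 mm (y) from z = 65 to 150. Starts upright, blade down, anywhere along the wide block's slot.
- wide_knife: Wide ink knife: flat steel blade 80 mm wide, about 0.16 kg. Origin: middle of the blade's lower edge; z up the handle, x along the blade's width, y its thickness (3 mm). Blade from z = 0 to 63 mm; dark wooden handle 24 (x) by 18 mm (y) from z = 65 to 150. Starts upright, blade down, in the drying stand's slot.
- narrow_block: The narrow knife's holder: brown wooden block 86 x 60 x 60 mm high with one slot in its top, 46 mm long and 6 mm wide, 45 mm deep (its floor is 15 mm above the table), the mouth slightly chamfered. Screwed to the table. Origin: centre of its underside, z up, x along the block's length and the slot. The slot is centred on the block.
- wide_block: The wide knife's holder: brown wooden block 126 x 60 x 60 mm high with one slot in its top, 86 mm long and 6 mm wide, 45 mm deep (its floor is 15 mm above the table), the mouth slightly chamfered. Screwed to the table. Origin: centre of its underside, z up, x along the block's length and the slot. The slot is centred on the block.
- drying_stand: Drying stand: low aluminium block 120 x 50 x 40 mm high on a thin grey foot 136 x 68 mm, with one slot 86 x 6 mm, 30 mm deep (its floor is 10 mm above the table). Screwed to the table. Origin: centre of its underside, z up, x along the block's length and the slot. The three holders stand in a row across the table, in any order.
- ink_tin_a: Bystander: small round ink tin, 50 mm across, 45 mm high, standing among the holders. Origin: centre of its underside.
- ink_tin_b: Bystander: small round ink tin, 50 mm across, 35 mm high, standing among the holders. Origin: centre of its underside.
- ink_jar: Bystander: white jar, 70 mm across, 80 mm high. Origin: centre of its underside.
- flat_brush: Bystander: flat brush lying on the table, its length along its x axis. Origin: centre of its underside.
- brayer: Bystander: ink roller lying on the table, black roller 100 mm long and 40 mm across along its y axis, wooden handle to its -x, 145 mm. Origin: under the middle of the roller.
- pencil_cup: Bystander: empty white cup, 72 mm across, 90 mm high. Origin: centre of its underside.
There are look-alikes about, which are no part of the job. Leave any blue look-alike of the narrow_knife alone.

How it is judged (in metres and radians):
On the way, in this order (a step that is already met when the one before it is completed fails the run):
1. the narrow knife is home in the narrow block's slot (z of narrow_knife in the frame of narrow_block below 0.02 m and horizontal distance between narrow_knife and narrow_block below 0.01 m and angle between the x axis of narrow_knife and the x axis of narrow_block, either way round below 0.15 rad and angle between narrow_knife's own z axis and vertical below 0.12 rad and linear speed of narrow_knife below 0.03 m/s), for 0.2 s.
2. the wide knife is home in the wide block's slot (z of wide_knife in the frame of wide_block below 0.02 m and horizontal distance between wide_knife and wide_block below 0.01 m and angle between the x axis of wide_knife and the x axis of wide_block, either way round below 0.15 rad and angle between wide_knife's own z axis and vertical below 0.12 rad and linear speed of wide_knife below 0.03 m/s), for 0.2 s.
At the end, for the whole second after the job is handed in: The narrow knife stands in the narrow block's slot and the wide knife in the wide block's slot, each blade down with its lower edge within 5 mm of the slot's floor, within 10 mm of the block's centre (horizontally), in line with the slot to 0.15 rad, upright to 0.12 rad, and at rest (all of step 1 and all of step 2); the robot touches nothing.
It fails at once if another thing on the table is pushed more than 30 mm or knocked over (distance of any of ink_tin_a, ink_tin_b, ink_jar, flat_brush, brayer, pencil_cup from where it was at the start of the episode above 0.03 m or angle between any of ink_tin_a, ink_tin_b, ink_jar, flat_brush, brayer, pencil_cup's own z axis and vertical above 0.5 rad).
It fails at once if the narrow knife is let fall (faster than 0.6 m/s while not held) (linear speed of narrow_knife above 0.6 m/s and contact force between the fingers and narrow_knife below 0.05 N).
It fails at once if the wide knife is let fall (faster than 0.6 m/s while not held) (linear speed of wide_knife above 0.6 m/s and contact force between the fingers and wide_knife below 0.05 N).
It also fails if it takes over 72 s, if anything falls off the work surface, if the arm or the gripper's body presses on something with over 40 N, if the wrist force passes 120 N, or if a joint passes its speed limit or range.

## Working session

There is one attempt and no reset: what is moved stays moved. The work goes in short steps, Python scripts to look and compute and a shell command to move; the robot and the scene stay as the last step left them, time stands still between calls to the robot, and variables do not carry over. Pictures are saved under pics/ and viewed, at most 10 in all, crops included, and the job is handed in when it is done.

```bash
mkdir -p pics; python3 - <<'E'
from rig import *
import cv2
for n in("scene","top"):
    c=capture(n); im=cv2.cvtColor(c["image"],cv2.COLOR_RGB2BGR)
    cv2.imwrite(f"pics/{n}0_raw.png",im)
    cv2.imwrite(f"pics/{n}0.png",cv2.resize(im,(800,600),interpolation=cv2.INTER_CUBIC))
    print(n,c["fx"],c["cx"],c["dist_coeffs"],c["rvec"],c["tvec"])
print(sense())
E
```

```text
scene 401.24940508794043 259.1198195203503 [0.04313622 0.         0.         0.         0.        ] [ 0.88104048  2.73322049 -0.75846785] [ 473.63714336 -280.68020528 1124.40155814]
top 464.369322351894 249.77781965408602 [-0.12390033  0.          0.          0.          0.        ] [ 2.10570309 -2.11795795  0.18902643] [  10.00012852  588.97293659 1184.99795284]
{'time_s': 0.1, 'joints': array([-1.44737768e+00,  3.13377393e-01,  1.49834653e+00,  1.53198414e-05,
        1.33098997e+00, -2.23372817e-01]), 'dq': array([-0.00095623, -0.00169587, -0.00218123,  0.0006459 ,  0.00011085,
       -0.0004348 ]), 'tau': array([ 3.72190814e-03, -4.12895358e+01, -2.60140926e+01, -1.14879945e-04,
        2.99938241e-03, -2.34907480e-07]), 'eef_pos': array([ 178.4167397 , -493.52724559,  238.80630679]), 'ee_rot': array([-5.59545961e-04,  9.85004748e-01,  1.72526323e-01,  3.54367871e-05]), 'force': array([-0.11605903, -0.18153869, -0.80596317]), 'wrist_torque': array([-0.0095941 ,  0.00321257,  0.01011522]), 'grip_force': 0.0, 'grip_width': 0.9975633913525511}
```

View pics/scene0.png

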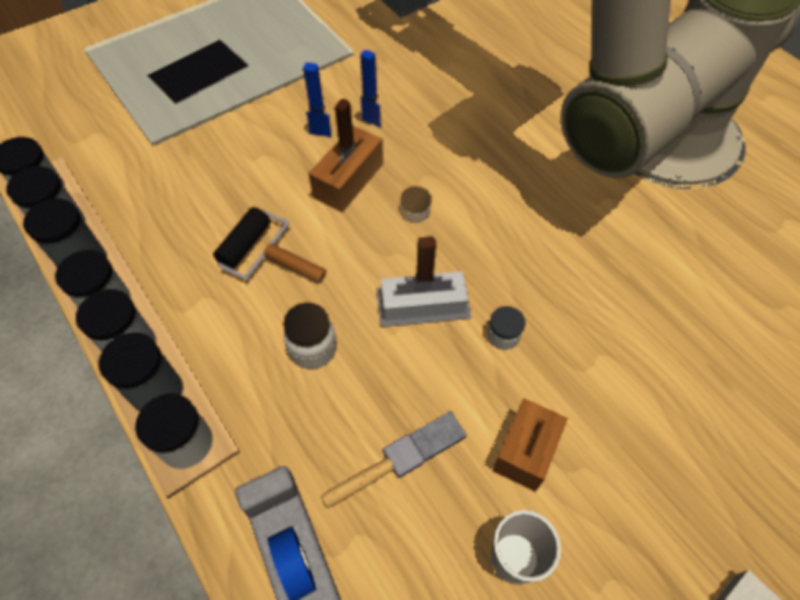

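View pics/top0.png

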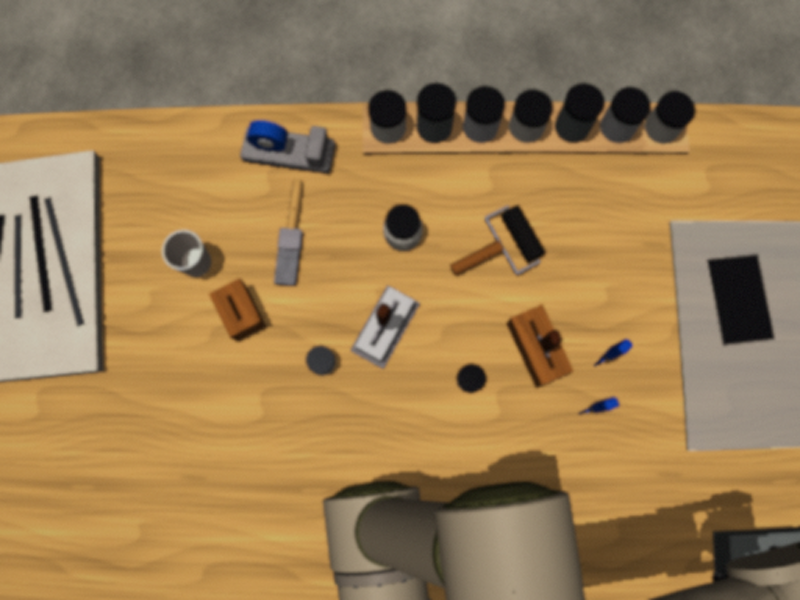

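The scene picture shows the narrow block (empty) at about (533,443), the aluminium stand with the wide knife at (424,290), and the wide block with the narrow knife at (347,165). In the top view they are at (238,308), (385,325) and (540,345), with blue decoys to the right at (615,350) and (602,405). I'll fit models to the silhouettes next.

```bash
cat > fit.py <<'E'
import numpy as np, cv2
from scipy.optimize import minimize
U=4
def box(lx,ly,z0,z1,ox=0):
    return np.array([[ox+a*lx/2,b*ly/2,z] for a in(-1,1) for b in(-1,1) for z in(z0,z1)],float)
def place(P,x,y,t):
    c,s=np.cos(t),np.sin(t); return np.c_[x+c*P[:,0]-s*P[:,1],y+s*P[:,0]+c*P[:,1],P[:,2]]
def proj(c,P):
    K=np.array([[c["fx"],0,c["cx"]],[0,c["fy"],c["cy"]],[0,0,1]])
    return cv2.projectPoints(np.asarray(P,float).reshape(-1,1,3),np.array(c["rvec"],float),np.array(c["tvec"],float),K,np.array(c["dist_coeffs"],float))[0].reshape(-1,2)
def ray(c,px,z):
    K=np.array([[c["fx"],0,c["cx"]],[0,c["fy"],c["cy"]],[0,0,1]])
    u=cv2.undistortPoints(np.array([[px]],float),K,np.array(c["dist_coeffs"],float)).ravel()
    R=cv2.Rodrigues(np.array(c["rvec"],float))[0]; t=np.array(c["tvec"],float).ravel()
    o=-R.T@t; d=R.T@np.r_[u,1]; return o+d*(z-o[2])/d[2]
def masks(c):
    im=cv2.resize(c["image"],None,fx=U,fy=U,interpolation=cv2.INTER_CUBIC).astype(float)
    r,g,b=im[...,0]+1,im[...,1],im[...,2]
    return (g/r<0.62)&(b/r<.6)&(r<215), (b/r>0.72)
def draw(c,polys,shape):
    m=np.zeros(shape,np.uint8)
    for P in polys:
        h=cv2.convexHull((((proj(c,P)+.5)*U-.5)).astype(np.float32)).reshape(-1,2)
        cv2.fillConvexPoly(m,np.round(h*16).astype(np.int32),1,shift=4)
    return m>0
def model(kind,p):
    x,y,t=p[:3]
    H=lambda z,s:place(box(24,18,z+65,z+150,s),x,y,t)
    if kind=="narrow": return [place(box(86,60,0,60),x,y,t)]
    if kind=="wide": return [place(box(126,60,0,60),x,y,t),H(15,p[3])]
    if kind=="stand": return [place(box(120,50,0,40),x,y,t),place(box(136,68,0,3),x,y,t),H(10,p[3]),]
def fit(cams,kind,p0,extra=70):
    rois=[]
    for c in cams:
        br,gr=masks(c); m=br if kind!="stand" else (br|gr)
        q=(proj(c,place(box(190,150,0,190),*p0[:3]))*U).astype(int)
        a=np.maximum(q.min(0),0);b=q.max(0); rois.append((c,m,a,b))
    def cost(p):
        e=0
        for c,m,a,b in rois:
            d=draw(c,model(kind,p),m.shape)
            sl=np.s_[a[1]:b[1],a[0]:b[0]]
            e+=np.sum(d[sl]^m[sl])
        return e/U**2
    best=None
    p=np.array(p0,float)
    for st in([20,20,.3,15],[5,5,.08,6],[2,2,.03,3]):
        S=np.vstack([p]+[p+np.eye(len(p))[i]*st[i] for i in range(len(p))])
        r=minimize(cost,p,method="Nelder-Mead",options=dict(initial_simplex=S,xatol=.02,fatol=.05,maxiter=300)); p=r.x
    return p,r.fun
E
cat > run1.py <<'E'
from rig import *
from fit import *
cams=[capture("scene"),capture("top")]
s=512/800
P0={"narrow":(238,308,30),"wide":(540,345,30),"stand":(385,325,20)}
ang={"narrow":((222,284),(255,335)),"wide":((525,310),(555,383)),"stand":((405,290),(365,362))}
tiles=[]
for k,(u,v,z) in P0.items():
    w=ray(cams[1],(u*s,v*s),z); e=[ray(cams[1],(a*s,b*s),z) for a,b in ang[k]]
    d=e[0]-e[1]; p0=[w[0],w[1],np.arctan2(d[1],d[0])]+([] if k=="narrow" else [0.])
    print(k,"init",np.round(p0,2))
    for cs in ([cams[0]],[cams[1]],cams):
        p,f=fit(cs,k,p0); print("  ",np.round(p,2),round(f,1))
    for c in cams:
        im=cv2.cvtColor(c["image"],cv2.COLOR_RGB2BGR); im=cv2.resize(im,None,fx=U,fy=U,interpolation=cv2.INTER_CUBIC)
        for P in model(k,p):
            h=cv2.convexHull(((proj(c,P)+.5)*U-.5).astype(np.float32)); cv2.polylines(im,[h.astype(np.int32)],True,(0,255,0),1)
        q=((proj(c,[[p[0],p[1],60]])[0])*U).astype(int); x0,y0=max(q[0]-133,0),max(q[1]-150,0)
        tiles.append(cv2.resize(im[y0:y0+300,x0:x0+266],(266,300)))
cv2.imwrite("pics/fit1.png",np.vstack([np.hstack(tiles[0::2]),np.hstack(tiles[1::2])]))
E
python3 run1.py
```

```text
narrow init [595.44 276.14   0.6 ]
   [5.9007e+02 2.7694e+02 4.5000e-01] 193.4
   [5.9151e+02 2.7666e+02 5.8000e-01] 121.9
   [5.9018e+02 2.7528e+02 4.8000e-01] 325.9
wide init [ 5.2599e+02 -2.5285e+02  3.5000e-01  0.0000e+00]
   [ 522.05 -260.23    0.65   -5.96] 731.2
   [ 5.2301e+02 -2.5062e+02  4.4000e-01  5.1100e+00] 251.3
   [ 5.2355e+02 -2.5115e+02  5.0000e-01  2.0500e+00] 1074.8
stand init [ 5.6503e+02  1.6590e+01 -5.0000e-01  0.0000e+00]
   [ 5.6321e+02  1.6660e+01 -5.2000e-01  2.8500e+00] 635.1
   [ 5.6753e+02  1.7610e+01 -5.1000e-01  1.6900e+00] 553.5
   [ 5.6476e+02  1.7460e+01 -5.3000e-01  1.6400e+00] 1203.2
```

View pics/fit1.png

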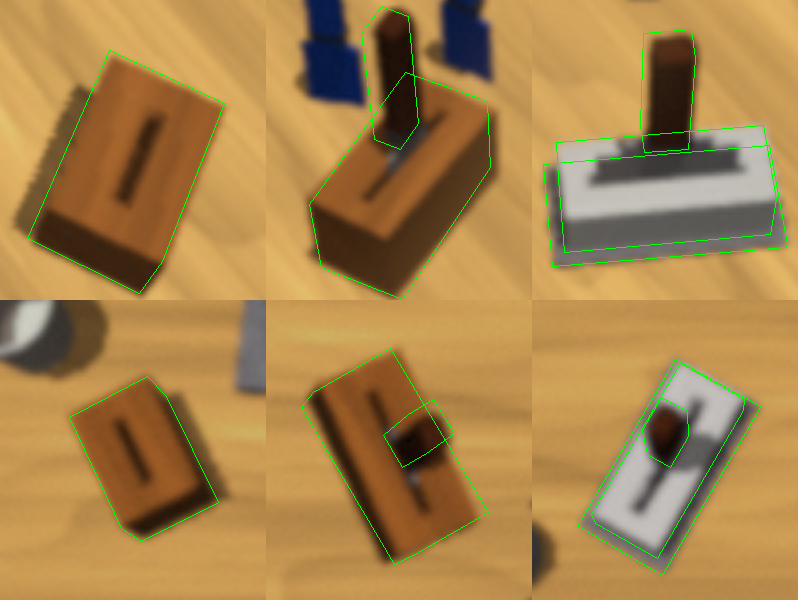

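The tiles show the slots clearly: narrow block at (141,159) in scene and (133,451) in top. The outlines for the wide block and handle are off because the colour masks pick up the blue decoys. I'll switch to a face-by-face photometric fit.

```bash
cat > fit2.py <<'E'
from fit import *
F=[[0,1,3,2],[4,5,7,6],[0,1,5,4],[2,3,7,6],[0,2,6,4],[1,3,7,5]]
U=3
def faces(c,P):
    R=cv2.Rodrigues(np.array(c["rvec"],float))[0]; o=-R.T@np.array(c["tvec"],float).ravel(); g=P.mean(0); out=[]
    for f in F:
        q=P[f]; n=np.cross(q[1]-q[0],q[2]-q[0]); m=q.mean(0); n*=np.sign(n@(m-g))
        if n@(o-m)>0: out.append(q)
    return out
def regions(c,kind,p):
    x,y,t=p[:3]; L=[]
    pl=lambda *b:place(box(*b),x,y,t)
    dims={"narrow":(86,60,60,46,15),"wide":(126,60,60,86,15),"stand":(120,50,40,86,10)}[kind]
    if kind=="stand": L+=faces(c,pl(136,68,0,3))
    L+=faces(c,pl(dims[0],dims[1],0,dims[2]))
    h=dims[2]; L.append(pl(dims[3],6,h,h+.01)[[0,2,6,4]])
    if len(p)>3:
        z=dims[4]; w=40 if kind=="wide" else 80
        L.append(place(box(w,3,h,z+63,p[3]),x,y,t))
        L+=faces(c,place(box(24,18,z+65,z+150,p[3]),x,y,t))
    return L
def fit2(cams,kind,p0,sh=None):
    D=[]
    for c in cams:
        q=proj(c,place(box(175,120,0,70),*p0[:3])); 
        if len(p0)>3: q=np.vstack([q,proj(c,place(box(50,45,60,180,p0[3]),*p0[:3]))])
        a=np.maximum(np.floor(q.min(0)),0).astype(int); b=np.ceil(q.max(0)).astype(int)
        im=c["image"][a[1]:b[1],a[0]:b[0]].astype(np.float32)
        im=cv2.resize(im,None,fx=U,fy=U,interpolation=cv2.INTER_LINEAR)
        roi=np.zeros(im.shape[:2],np.uint8); hh=cv2.convexHull(((q-a+.5)*U-.5).astype(np.float32))
        cv2.fillConvexPoly(roi,hh.astype(np.int32),1); D.append((c,a,im,roi>0))
    def cost(p):
        e=0
        for c,a,im,roi in D:
            lab=np.zeros(im.shape[:2],np.uint8)
            for i,P in enumerate(regions(c,kind,p)):
                h=cv2.convexHull(((proj(c,P)-a+.5)*U-.5).astype(np.float32)).reshape(-1,2)
                cv2.fillConvexPoly(lab,np.round(h*16).astype(np.int32),i+1,shift=4)
            for i in range(lab.max()+1):
                s=im[(lab==i)&roi]
                if len(s)>3: e+=np.minimum(np.abs(s-np.median(s,0)).sum(1),200).sum()
        return e/U**2/100
    p=np.array(p0,float)
    for st in([8,8,.1,8],[4,4,.06,5],[2,2,.03,3]):
        S=np.vstack([p]+[p+np.eye(len(p))[i]*st[i] for i in range(len(p))])
        r=minimize(cost,p,method="Nelder-Mead",options=dict(initial_simplex=S,xatol=.02,fatol=.01,maxiter=300)); p=r.x
    return p,r.fun
def tiles(cams,kind,p,k=4):
    out=[]
    for c in cams:
        im=cv2.resize(cv2.cvtColor(c["image"],cv2.COLOR_RGB2BGR),None,fx=k,fy=k,interpolation=cv2.INTER_CUBIC)
        for P in regions(c,kind,p):
            h=cv2.convexHull(((proj(c,P)+.5)*k-.5).astype(np.float32)); cv2.polylines(im,[np.round(h*16).astype(np.int32)],True,(0,255,0),1,cv2.LINE_AA,4)
        q=(proj(c,[[p[0],p[1],60]])[0]*k).astype(int); x0,y0=max(q[0]-133,0),max(q[1]-150,0)
        out.append(cv2.resize(im[y0:y0+300,x0:x0+266],(266,300)))
    return np.vstack(out)
E
cat > run2.py <<'E'
from rig import *
from fit2 import *
import json
cams=[capture("scene"),capture("top")]
I={"narrow":[591,276.5,.52],"wide":[523,-251,.46,-8],"stand":[565,17.4,-.52,5]}
T=[];R={}
for k,p0 in I.items():
    for cs in ([cams[0]],[cams[1]],cams):
        b=min((fit2(cs,k,p0[:3]+([s] if len(p0)>3 else [])) for s in ([0] if len(p0)<4 else [-14,0,14])),key=lambda r:r[1])
        print(k,np.round(b[0],2).tolist(),round(b[1],1))
    T.append(tiles(cams,k,b[0])); R[k]=b[0].tolist()
json.dump(R,open("fit.json","w")); cv2.imwrite("pics/fit2.png",np.hstack(T))
E
python3 run2.py
```

```text
narrow [590.81, 276.73, 0.48] 2094.1
narrow [591.91, 275.22, 0.47] 1128.3
narrow [591.21, 276.26, 0.48] 3240.0
wide [523.29, -249.29, 0.4, -2.92] 2206.0
wide [522.68, -250.56, 0.39, -4.18] 863.4
wide [522.59, -250.12, 0.4, -3.25] 3080.9
stand [564.93, 18.72, -0.51, 0.84] 1567.3
stand [566.23, 16.57, -0.51, -2.06] 1114.2
stand [565.4, 17.9, -0.51, 0.07] 2711.8
```

View pics/fit2.png

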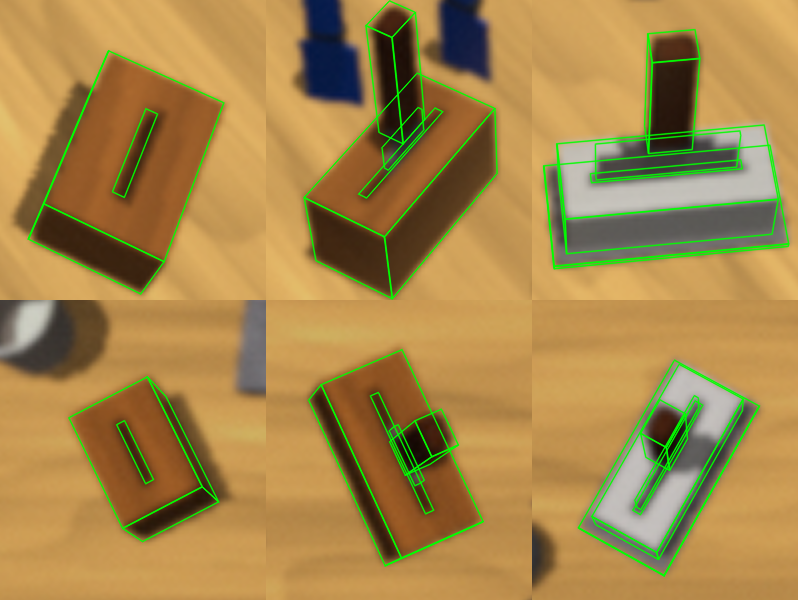

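The face fit now overlays well in both cameras: narrow block (591.2, 276.3, 0.48 rad), wide block (522.6, -250.1, 0.40) and stand (565.4, 17.9, -0.51). The narrow knife is at s≈-3.5, so its grasp point is about (519.4, -251.5). Next I approach above it.

```bash
python3 -m handwheel '[[[40,28,0,0,0,1,0.3],[45,32,0,0,0,1,0.3],[45,32,0,0,0,1,0.3],[45,32,0,0,0,0,0.3],[45,32,0,0,0,0,0.3],[45,32,0,0,0,0,0.3],[45,32,0,0,0,0,0.3],[31,22,0,0,0,0,0.3]]]' 40
```

```text
time_s: 1.3
eef_pos: [521.0, -250.0, 239.1]
ee_rot: [-0.0, 0.98, 0.199, 0.0]
force: [0.4, -0.3, 0.1]
grip_width: 0.651
grip_force: 0.0
```

```bash
python3 -m handwheel '[[[-1.5,-1.5,-25,0,0,0,0.3],[0,0,-25,0,0,0,0.3],[0,0,-25,0,0,0,0.3],[0,0,-25,0,0,0,0.3],[0,0,-18,0,0,0,0.3],[0,0,-10,0,0,0,0.3],[0,0,0,0,0,0,0.3]]]' 40; python3 - <<'E'
from rig import *
import cv2,numpy as np
from fit import proj
T=[]
for n,z in(("scene",1),("top",1)):
    c=capture(n); u,v=proj(c,[[520,-251,110]])[0].astype(int)
    T.append(cv2.resize(cv2.cvtColor(c["image"],4)[max(v-37,0):v+38,u-50:u+50],(400,300),interpolation=cv2.INTER_CUBIC))
cv2.imwrite("pics/g1.png",np.hstack(T))
E
```

```text
time_s: 2.17
eef_pos: [517.8, -253.1, 111.0]
ee_rot: [-0.0, 0.98, 0.198, -0.0]
force: [-0.8, 0.1, 0.3]
grip_width: 0.644
grip_force: 0.0
```

View pics/g1.png

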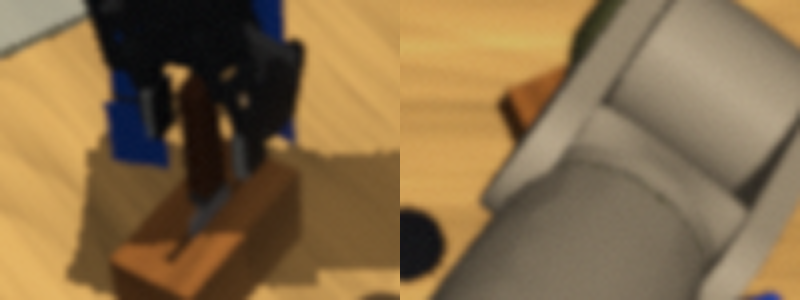

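The left crop shows the handle at (200,130) standing between the open fingers (150 and 245). I'll close on it.

```bash
python3 -m handwheel '[[[0,0,0,0,0,0,-1],[0,0,0,0,0,0,-1],[0,0,0,0,0,0,-1],[0,0,0,0,0,0,-1],[0,0,0,0,0,0,-1],[0,0,0,0,0,0,-1]]]' 30; python3 -c "
from rig import *
for i in range(3): print(sense()['eef_pos'],sense()['force'],sense()['wrist_torque'],sense()['joints'])"
```

```text
time_s: 3.02
eef_pos: [518.1, -253.3, 111.7]
ee_rot: [0.0, 0.98, 0.198, 0.0]
force: [-1.3, 0.7, 4.7]
grip_width: 0.203
grip_force: 30.1
[ 518.07833998 -253.31443991  111.72081003] [-1.30563234  0.7190129   4.69889087] [0.29599835 0.17080795 0.01533819] [-6.57851024e-01  5.49264851e-01  1.49696753e+00  5.71503105e-05
  1.09477414e+00  5.13730821e-01]
[ 518.07833998 -253.31443991  111.72081003] [-1.30563234  0.7190129   4.69889087] [0.29599835 0.17080795 0.01533819] [-6.57851024e-01  5.49264851e-01  1.49696753e+00  5.71503105e-05
  1.09477414e+00  5.13730821e-01]
[ 518.07833998 -253.31443991  111.72081003] [-1.30563234  0.7190129   4.69889087] [0.29599835 0.17080795 0.01533819] [-6.57851024e-01  5.49264851e-01  1.49696753e+00  5.71503105e-05
  1.09477414e+00  5.13730821e-01]
```

```bash
python3 -m handwheel '[[[0,0,4,0,0,0,-1],[0,0,8,0,0,0,-1],[0,0,15,0,0,0,-1],[0,0,20,0,0,0,-1],[0,0,25,0,0,0,-1],[0,0,25,0,0,0,-1],[0,0,13,0,0,0,-1],[0,0,0,0,0,0,-1]]]' 60
```

```text
time_s: 4.03
eef_pos: [518.1, -253.4, 222.1]
ee_rot: [0.001, 0.98, 0.198, 0.0]
force: [-0.2, -0.3, -0.6]
grip_width: 0.206
grip_force: 58.4
```

```bash
python3 -m handwheel '[[[-15,45,0,0,0,0.6,-1],[-15,45,0,0,0,0.6,-1],[-15,45,0,0,0,0.6,-1],[-15,45,0,0,0,0.6,-1],[-15,45,0,0,0,0.6,-1],[-10,45,0,0,0,0.6,-1],[10,45,0,0,0,0.6,-1],[25,45,0,0,0,0.4,-1]]]'
```

```text
time_s: 5.03
eef_pos: [467.5, 108.2, 220.8]
ee_rot: [-0.0, 0.971, 0.238, -0.0]
force: [0.9, -1.0, -0.4]
grip_width: 0.205
grip_force: 58.6
```

```bash
python3 -m handwheel '[[[30,42,0,0,0,0,-1],[30,42,0,0,0,0,-1],[30,42,0,0,0,0,-1],[20,28,-20,0,0,0,-1],[11.5,14.6,-30,0,0,0,-1],[0,0,-30,0,0,0,-1],[0,0,0,0,0,0,-1],[0,0,0,0,0,0,-1]]]'; cat > run3.py <<'E'
from rig import *
from fit2 import *
import sys,json
# knife pose in tool frame: show predicted blade outline for offset s
kind,floor,name,off,bw=sys.argv[1],float(sys.argv[2]),sys.argv[3],float(sys.argv[4]),float(sys.argv[5])
R=json.load(open("fit.json")); st=sense(); p=st["eef_pos"]; q=st["ee_rot"]; t=2*np.arctan2(q[2],q[1])
b=R[kind]; T=[]
for n in("scene","top"):
    c=capture(n); k=6
    im=cv2.resize(cv2.cvtColor(c["image"],4),None,fx=k,fy=k,interpolation=cv2.INTER_CUBIC)
    z0=p[2]-floor
    L=[faces(c,place(box(bw,3,z0,z0+63,off),p[0],p[1],t))[0],place(box({"narrow":46,"wide":86}[kind],6,60,60.01),*b[:3])[[0,2,6,4]]]
    for P,col in zip(L,((0,255,0),(255,255,0))):
        h=cv2.convexHull(((proj(c,P)+.5)*k-.5).astype(np.float32)); cv2.polylines(im,[np.round(h*16).astype(np.int32)],True,col,1,cv2.LINE_AA,4)
    u,v=(proj(c,[[b[0],b[1],80]])[0]*k).astype(int); x0,y0=u-200,v-300
    T.append(im[y0:y0+600,x0:x0+400])
cv2.imwrite(f"pics/{name}.png",np.hstack(T)); print(p,t)
E
python3 run3.py narrow 96 c1 2 40
```

```text
time_s: 6.02
eef_pos: [589.8, 275.3, 142.3]
ee_rot: [0.0, 0.971, 0.237, 0.001]
force: [0.4, 0.2, -0.0]
grip_width: 0.206
grip_force: 58.7
[589.75415155 275.25936434 142.34443513] 0.47922875170094276
```

View pics/c1.png

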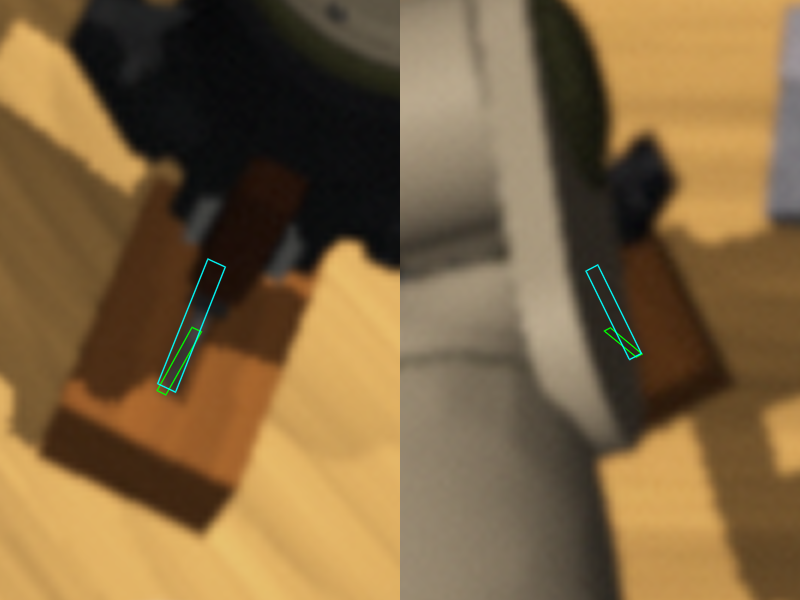

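The picture shows the blade under the dark handle at (215,310), entering the slot. The TCP is at z=142, so the blade edge is at about z=46, already 14 mm into the slot with almost no force. I'll continue down gently.

```bash
python3 -m handwheel '[[[0,0,-5,0,0,0,-1],[0,0,-5,0,0,0,-1],[0,0,-5,0,0,0,-1],[0,0,0,0,0,0,-1]]]'; python3 -c "
from rig import *
s=sense();print(s['eef_pos'],s['force'],s['wrist_torque'])"
```

```text
time_s: 6.62
eef_pos: [589.2, 275.2, 125.7]
ee_rot: [0.0, 0.971, 0.237, -0.001]
force: [-0.5, 0.1, -1.5]
grip_width: 0.203
grip_force: 58.7
[589.20441661 275.24856094 125.70161664] [-0.52141375  0.11963788 -1.46215151] [-0.01077398  0.03407812 -0.02275618]
```

```bash
python3 -m handwheel '[[[0,0,-5,0,0,0,-1],[0,0,-4,0,0,0,-1],[0,0,-3,0,0,0,-1],[0,0,-1.5,0,0,0,-1],[0,0,0,0,0,0,-1]]]'; python3 -c "
from rig import *
s=sense();print(s['eef_pos'],s['force'],s['wrist_torque'])"
```

```text
time_s: 7.25
eef_pos: [589.4, 275.3, 112.7]
ee_rot: [-0.0, 0.971, 0.237, -0.0]
force: [-0.1, -0.2, -0.4]
grip_width: 0.204
grip_force: 58.7
[589.42508557 275.3455013  112.73815347] [-0.06260562 -0.19426099 -0.38682347] [0.01795837 0.01485896 0.04363839]
```

```bash
python3 -m handwheel '[[[0,0,-0.7,0,0,0,-1],[0,0,-0.7,0,0,0,-1],[0,0,0,0,0,0,-1]]]' 40
```

```text
time_s: 7.62
eef_pos: [589.5, 275.4, 111.8]
ee_rot: [-0.0, 0.971, 0.237, 0.0]
force: [-1.2, -0.8, 3.0]
grip_width: 0.205
grip_force: 59.3
```

Contact at the floor (3 N at z=111.8, as expected). I'll release to a half opening and back out.

```bash
python3 -m handwheel '[[[0,0,0,0,0,0,-0.4],[0,0,0,0,0,0,-0.2],[0,0,0,0,0,0,0],[0,0,0,0,0,0,0.3],[0,0,0,0,0,0,0.3],[0,0,12,0,0,0,0.3],[0,0,30,0,0,0,0.3],[0,0,40,0,0,0,0.3]]]' 40
```

```text
time_s: 8.62
eef_pos: [589.2, 275.3, 194.6]
ee_rot: [-0.0, 0.971, 0.237, -0.0]
force: [-0.0, -0.8, 0.3]
grip_width: 0.648
grip_force: 0.0
```

```bash
python3 -m handwheel '[[[0,0,45,0,0,0,0.3],[-40,-40,0,0,0,-10,0.3],[-40,-45,0,0,0,-10,0.3],[-40,-50,0,0,0,-10,0.3],[-40,-50,0,0,0,-10,0.3],[-20,-50,0,0,0,-10,0.3],[0,0,0,0,0,-7,0.3],[0,0,0,0,0,0,0.3]]]' 40; cat > run4.py <<'E'
from rig import *
from fit2 import *
cams=[capture("scene"),capture("top")]
cv2.imwrite("pics/r_scene.png",cv2.cvtColor(cams[0]["image"],4))
for c,n in zip(cams,"st"):
    im=cv2.resize(cv2.cvtColor(c["image"],4),None,fx=4,fy=4,interpolation=cv2.INTER_CUBIC)
    globals()["T"+n]=[im[max(v-150,0):max(v-150,0)+300,u-200:u+200] for u,v in [(proj(c,[w])[0]*4).astype(int) for w in([591,276,80],[565,18,80])]]
cv2.imwrite("pics/r1.png",np.vstack([np.hstack(Ts),np.hstack(Tt)]))
E
python3 run4.py
```

```text
time_s: 9.62
eef_pos: [411.5, 42.4, 239.3]
ee_rot: [-0.0, 0.967, -0.255, 0.001]
force: [0.6, 0.4, -0.2]
grip_width: 0.65
grip_force: 0.0
```

View pics/r1.png

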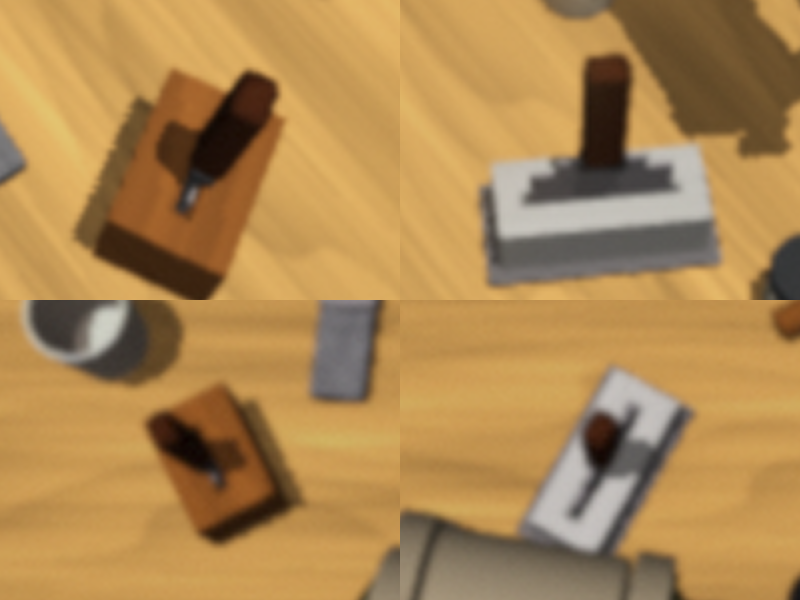

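The narrow knife stands home in its block (handle at (235,120) in the scene crop), and the wide knife is upright in the stand (handle at (607,110)). I now move over the wide knife and descend.

```bash
python3 -m handwheel '[[[40,-6,0,0,0,0.3,0.3],[40,-6,0,0,0,0,0.3],[40,-6,0,0,0,0,0.3],[36,-4.5,0,0,0,0,0.3],[0,0,-20,0,0,0,0.3],[0,0,-25,0,0,0,0.3],[0,0,-25,0,0,0,0.3],[0,0,0,0,0,0,0.3]]]' 40
```

```text
time_s: 10.72
eef_pos: [566.7, 21.0, 166.9]
ee_rot: [0.0, 0.968, -0.251, -0.002]
force: [-1.1, 0.3, -0.3]
grip_width: 0.651
grip_force: 0.0
```

```bash
python3 -m handwheel '[[[0,0,-25,0,0,0,0.3],[0,0,-20,0,0,0,0.3],[0,0,-12,0,0,0,0.3],[0,0,-5,0,0,0,0.3],[0,0,0,0,0,0,0.3]]]' 30
```

```text
time_s: 11.35
eef_pos: [567.6, 20.3, 106.9]
ee_rot: [-0.0, 0.968, -0.252, 0.0]
force: [0.1, -0.6, 0.3]
grip_width: 0.656
grip_force: 0.0
```

```bash
python3 -m handwheel '[[[-2.2,-2.4,0,0,0,0,0.3],[0,0,0,0,0,0,-1],[0,0,0,0,0,0,-1],[0,0,0,0,0,0,-1],[0,0,0,0,0,0,-1],[0,0,0,0,0,0,-1],[0,0,0,0,0,0,-1]]]' 30; python3 -c "
from rig import *
s=sense();print(s['eef_pos'],s['force'],s['wrist_torque'])"
```

```text
time_s: 12.22
eef_pos: [565.4, 17.9, 106.7]
ee_rot: [-0.0, 0.968, -0.252, 0.0]
force: [0.6, 0.7, 4.5]
grip_width: 0.206
grip_force: 31.0
[565.35414708  17.85574342 106.7187867 ] [0.60416994 0.69456219 4.53211606] [ 0.18504856 -0.02231279  0.0244477 ]
```

```bash
python3 -m handwheel '[[[0,0,4,0,0,0,-1],[0,0,8,0,0,0,-1],[0,0,15,0,0,0,-1],[0,0,22,0,0,0,-1],[0,0,25,0,0,0,-1],[0,0,25,0,0,0,-1],[0,0,11,0,0,0,-1],[0,0,0,0,0,0,-1]]]' 60
```

```text
time_s: 13.22
eef_pos: [565.2, 17.8, 216.9]
ee_rot: [-0.0, 0.968, -0.252, 0.001]
force: [0.9, -0.1, -1.8]
grip_width: 0.202
grip_force: 58.5
```

```bash
python3 -m handwheel '[[[-15,-25,0,0,0,6,-1],[-15,-40,0,0,0,8,-1],[-10,-40,0,0,0,8,-1],[0,-40,0,0,0,8,-1],[0,-40,0,0,0,8,-1],[0,-40,0,0,0,8,-1],[0,-30,0,0,0,6.1,-1],[0,0,0,0,0,0,-1]]]'; python3 -c "
from rig import *
import numpy as np
s=sense();q=s['ee_rot'];print(s['eef_pos'],2*np.arctan2(q[2],q[1]))"
```

```text
time_s: 14.22
eef_pos: [524.5, -238.7, 214.9]
ee_rot: [-0.001, 0.98, 0.197, -0.001]
force: [-0.4, 0.1, -2.7]
grip_width: 0.205
grip_force: 59.0
[ 524.51050887 -238.669507    214.92607323] 0.39695685267442177
```

```bash
python3 -m handwheel '[[[-2.2,-12.2,0,0,0,0.2,-1],[0,0,-20,0,0,0,-1],[0,0,-20,0,0,0,-1],[0,0,-10,0,0,0,-1],[0,0,0,0,0,0,-1],[0,0,0,0,0,0,-1]]]'; cat > run5.py <<'E'
from rig import *
from fit2 import *
import json
b=json.load(open("fit.json"))["wide"]; st=sense(); p=st["eef_pos"]; q=st["ee_rot"]; t=2*np.arctan2(q[2],q[1]); T=[]
for n in("scene","top"):
    c=capture(n); k=6
    im=cv2.resize(cv2.cvtColor(c["image"],4),None,fx=k,fy=k,interpolation=cv2.INTER_CUBIC)
    z0=p[2]-96.7
    L=[place(box(80,3,z0,z0+63),p[0],p[1],t),place(box(86,6,60,60.01),*b[:3])]
    for P,col in zip(L,((0,255,0),(255,255,0))):
        h=cv2.convexHull(((proj(c,P)+.5)*k-.5).astype(np.float32)); cv2.polylines(im,[np.round(h*16).astype(np.int32)],True,col,1,cv2.LINE_AA,4)
    u,v=(proj(c,[[b[0],b[1],80]])[0]*k).astype(int); T.append(im[max(v-300,0):max(v-300,0)+600,u-200:u+200])
cv2.imwrite("pics/w1.png",np.hstack(T)); print(p,t,st["force"])
E
python3 run5.py
```

```text
time_s: 14.98
eef_pos: [523.3, -249.5, 167.2]
ee_rot: [0.0, 0.98, 0.2, 0.0]
force: [0.2, 0.6, -2.2]
grip_width: 0.208
grip_force: 59.0
[ 523.26347348 -249.46810786  167.21297071] 0.4027607111290578 [ 0.21980423  0.63208313 -2.18744083]
```

View pics/w1.png

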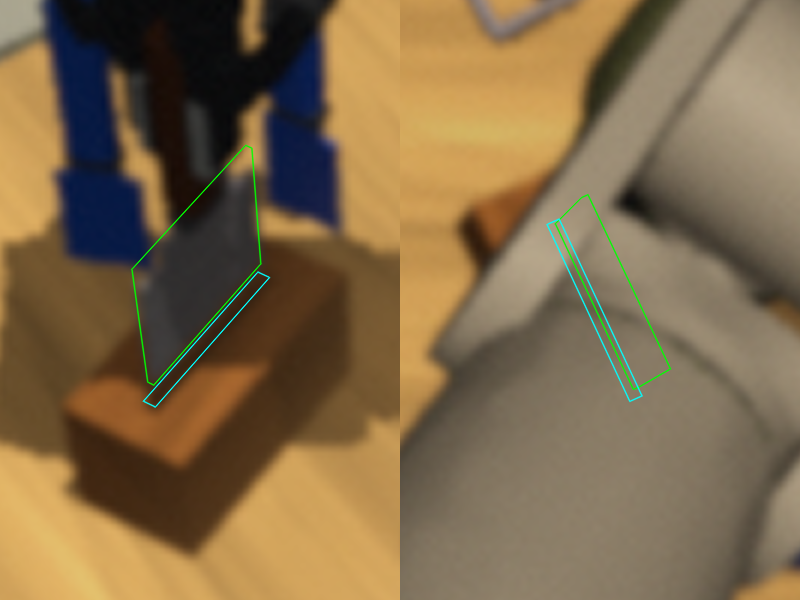

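The scene crop shows the blade where predicted (green, lower edge from (150,383) to (260,265)), just above the slot (cyan) and parallel to it. I correct by 1 mm and lower with force checks.

```bash
python3 -m handwheel '[[[-0.6,-0.9,-3,0,0,-0.1,-1],[0,0,-4,0,0,0,-1],[0,0,-3,0,0,0,-1],[0,0,-2,0,0,0,-1],[0,0,-2,0,0,0,-1],[0,0,0,0,0,0,-1]]]'
```

```text
time_s: 15.82
eef_pos: [522.3, -250.2, 152.3]
ee_rot: [-0.0, 0.98, 0.199, -0.0]
force: [-0.3, -0.8, -2.3]
grip_width: 0.202
grip_force: 59.1
```

```bash
python3 -m handwheel '[[[0,0,-5,0,0,0,-1],[0,0,-5,0,0,0,-1],[0,0,-5,0,0,0,-1],[0,0,-5,0,0,0,-1],[0,0,0,0,0,0,-1]]]'
```

```text
time_s: 16.45
eef_pos: [522.2, -250.1, 131.9]
ee_rot: [-0.0, 0.98, 0.199, -0.0]
force: [-0.3, 0.5, -2.3]
grip_width: 0.202
grip_force: 59.1
```

```bash
python3 -m handwheel '[[[0,0,-5,0,0,0,-1],[0,0,-5,0,0,0,-1],[0,0,-5,0,0,0,-1],[0,0,-3.5,0,0,0,-1],[0,0,-1,0,0,0,-1],[0,0,0,0,0,0,-1]]]'
```

```text
time_s: 17.2
eef_pos: [522.4, -250.3, 112.9]
ee_rot: [0.0, 0.98, 0.199, 0.0]
force: [-0.7, -0.5, -1.5]
grip_width: 0.2
grip_force: 59.1
```

```bash
python3 -m handwheel '[[[0,0,-0.7,0,0,0,-1],[0,0,-0.7,0,0,0,-1],[0,0,0,0,0,0,-1]]]'
```

```text
time_s: 17.58
eef_pos: [522.4, -250.3, 111.8]
ee_rot: [0.0, 0.98, 0.199, 0.0]
force: [-1.7, 0.2, 1.7]
grip_width: 0.198
grip_force: 59.6
```

Floor contact. I'll release, rise and back away, then check.

```bash
python3 -m handwheel '[[[0,0,0,0,0,0,-0.4],[0,0,0,0,0,0,-0.2],[0,0,0,0,0,0,0],[0,0,0,0,0,0,0.3],[0,0,0,0,0,0,0.3],[0,0,12,0,0,0,0.3],[0,0,30,0,0,0,0.3],[0,0,40,0,0,0,0.3]]]' 40
python3 -m handwheel '[[[0,0,45,0,0,0,0.3],[-45,0,0,0,0,0,0.3],[-45,0,0,0,0,0,0.3],[-45,0,0,0,0,0,0.3],[-45,0,0,0,0,0,0.3],[0,0,0,0,0,0,0.3],[0,0,0,0,0,0,0.3]]]'
python3 - <<'E'
from rig import *
import cv2
cv2.imwrite("pics/end.png",cv2.resize(cv2.cvtColor(capture("scene")["image"],4),(800,600),interpolation=cv2.INTER_CUBIC)); print(sense()["force"],sense()["dq"])
E
```

```text
time_s: 18.58
eef_pos: [522.1, -250.1, 194.7]
ee_rot: [-0.0, 0.98, 0.199, -0.0]
force: [0.8, 0.0, 0.7]
grip_width: 0.647
grip_force: 0.0
time_s: 19.45
eef_pos: [342.8, -250.5, 239.3]
ee_rot: [0.001, 0.98, 0.199, 0.0]
force: [0.3, -0.6, -0.5]
grip_width: 0.655
grip_force: 0.0
[-0.01474442  0.28899378  0.11719315] [ 0.00761064  0.01138226 -0.00080003 -0.00051775 -0.00165062 -0.0024739 ]
```

View pics/end.png

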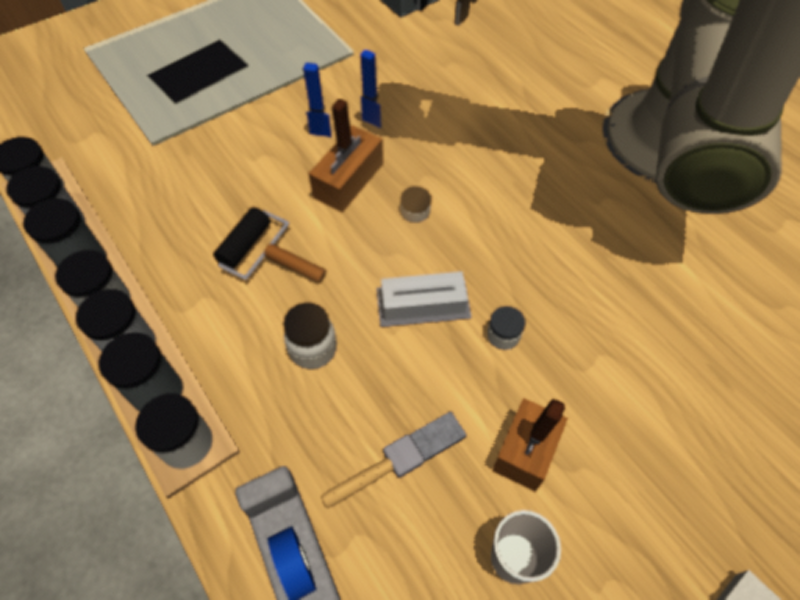

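The wide knife is home in its block at (345,140), the narrow knife in its own at (540,430). The stand is empty, the bystanders have not moved and the arm is clear.

```bash
python3 -c "
from rig import *
print(finish_job())"
```

```text
the job is handed in; nothing more can be done
None
```

Both knives are in their own blocks, blade down and lowered to the slot floor, and the job is handed in at about 19.5 s of the 72 s allowed; the hand-in gave no verdict, but the last picture shows nothing else moved and the arm clear.

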